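Roll a duct stub into the V-bed of the saw block

TASK

Get the orange duct stub ready for sawing without picking it up: with your fingertips gently roll it along the table by its side, up the ramp and into the V of the mitre block, then push it endwise along the V until its end is right up against the bronze length stop, and leave it lying there. Never grip it, lift it or stand it up, and leave the fibre cleaver, the bottle and the blue connector where they are.

Things in the scene. Friction and masses are not known exactly. Their poses are not given: they have to be found in the camera images.
- duct: Loose stub of orange plastic duct, white stripes, black plugs flush in its ends: a closed round bar, 50 mm diameter, 140 mm long, 0.11 to 0.23 kg, slippery (friction about 0.35 on everything), so it rolls when pushed on its side by something upright and soon stops when let go. Origin: middle of its axis. x: along the bar (ends at x = -70 and +70 mm); y, z turn as it rolls. Lies up to 0.2 rad askew to the V.
- cradle: V-bed mitre block (saw guide for duct), aluminium, fixed. Origin: on the table under the V's bottom line, at mid-length. x: along the V towards the stop; y: level, from the V towards the ramp, where the bar lies at first (so it is rolled towards -y); z up. Block from x = -85 to +93 mm. 120 degree V, bottom 3 mm above the table at y = 0, open at the -x end. Seated bar: axis at y = 0, z = 32 mm, along x.
- lip (a point): Mid-length of the V's lip on the ramp side: 13 mm above the table, at y = +17 mm of the block. From here one flank falls to the V's bottom and, the other way, the smooth lead-in ramp falls to the table at y = +85 mm. Both are as long as the V (170 mm). Axes as the block's.
- fence (a point): Mid-length of the upper edge of the blue saw fence's inner face, 70 mm above the table, at y = -33 mm of the block. The upright fence is 10 mm thick, as long as the V; the V's far flank meets it 22 mm above the table. A 3 mm saw kerf crosses fence and block at x = -35 mm; the bar passes over it unhindered. Axes as the block's.
- stop (a point): Point of the bronze length stop's working face on the seated bar's axis: x = +85 mm of the block, 32 mm above the table. The stop is a rigid upright plate across the +x end of the V, 8 mm thick, 45 mm high, from y = -33 to +20 mm. A butted bar has its origin 70 mm from this point. At the start the bar's end is 30 to 50 mm short of it, measured along the V. Axes as the block's.
- cleaver: Bystander: fibre cleaver, bronze on a black base, 62 x 56 mm, 49 mm high, loose behind the fence. Origin under its middle. Leave it alone.
- alcohol: Bystander: white bottle with blue cap, 52 mm in diameter, 105 mm high, loose behind the fence. Origin under its middle. Leave it alone.
- connector: Bystander: blue fibre connector, 25 x 13 x 10 mm with a short nose, lying loose on the table beyond the far end of the bar's path. Origin under its middle. Leave it alone.
Mind the look-alikes: they are no part of the job. Several things have the shape of the duct; the one meant has the colours described above.

How it is judged:
By the outcome, as a careful person would: the job done as asked, in the order asked, and still so for the second after the job is handed in, with the robot touching nothing.
It also fails if it takes over 48 s, if anything falls off the work surface, if the arm or the gripper's body presses on something with over 40 N, if the wrist force passes 120 N, or if a joint passes its speed limit or range.

ROBOT

A 7-joint arm with a two-finger parallel gripper is mounted at the origin on the work surface. World frame = base frame: x ahead of the robot, y to its left, z up, the work surface at z = 0. Lengths are in m, angles in rad, forces in N, time in s.
With the tool pointing down it reaches from about 0.35 to 0.9 m from the base axis. Payload 8.1 kg.
Tool frame: the origin (TCP) lies on the centre line of the jaws, within the pads' length; the fingertips stand 19 mm ahead of it and the grasp point (between the pads) is the TCP; z points along the fingers, y is the direction in which the jaws open and shut (so a half turn about z gives the same grasp; the last joint's range is limited). The gripper opens to 92 mm and grips with 3 to 60 N. Pads are 19 mm wide; open, the fingers measure 130 mm over their backs; the gripper's body (75 mm by 190 mm) begins 47 mm behind the grasp point.
Start: joints at [1.232, 0.434, 0.025, 1.573, -0.012, 1.134, -0.075], TCP at [0.146, -0.608, 0.246] pointing down, gripper open.
Joint ranges: [-2.62, 2.62], [-0.44, 2.09], [-1.27, 1.32], [0.08, 2.57], [-1.32, 4.46], [0.12, 2], [-2.74, 2.74]. Speed limits (rad/s): [2.22, 2.22, 3.01, 3.01, 3.14, 3.14, 3.14].

INTERFACE

Orientations are given as a rotation vector (axis times angle).
In Python, from cell import monitor, imaging, workorder, outline_of gives the robot as it stands.
- The arm moves only by the tool move_arm, never from a script. Its argument "series" is a list of rows, each a list of 6 numbers: the shift along the world's x, y, z in cm, then the turn, a rotation vector about the world's x, y, z in degrees. A call has 1 to 8 rows; each row shifts and turns the commanded pose from where the row before left it; what a row does not reach is not made up. A row lasts 1/10 s, in which the tool goes at most 50 mm and 8.59 degrees, less where a joint would pass 70% of its speed; a pose out of reach is approached as far as the arm can. A call with a gripper value outside its range is refused whole. "grip" is the opening, from 0 (shut) to 1 (fully open), set as the call begins (left out, the last holds). The fingers move at their own pace and stop on an object; "force" is the grip in N (left out, the last holds). Time passes only in rows, so rows that do not move let the fingers close. It gives the time, the measured TCP pose, the force and the opening at its end, in the units of the state.
- monitor.observe(): the state, without advancing time (a new reading comes with each control period).
- imaging.get_image(name): name is "scene" or "side" or "wrist"; returns a dict with "color" (384x512x3 uint8, red, green, blue), "fx", "fy", "cx", "cy" (pixels), "rvec" (rotation vector, rad) and "tvec" (3), from world to camera coordinates, as OpenCV has them; the wrist camera has in their place "mount" (4x4, takes a point from camera to tool coordinates, whose origin is the TCP and whose axes are the flange's). Camera axes: x right, y down, z forward; pixel columns grow to the right and rows downward; lengths in m; the calibration is good to about 2 mm. A picture is of the moment at which its call begins: read the wrist's pose just before it. There is no depth.
- workorder.sign_off(): hands the job in, once; it reports no verdict.
Trained networks look in the newest picture that a camera, given by its name, has taken for a name from the list of things; names that differ only in an ending like _2 or _b are one class to them, and where a whole thing is asked for, a point or a joint stands for the part that bears it (a point fixed in the world has none). Each returns a list of dicts, best first, with "p" (0 to 1); they miss things now and then, are a little off and sometimes report something else, mostly with a low value. They report only what shows in the picture. A call takes as long as a camera call. They do not tell look-alikes from the thing itself.
- outline_of(camera, thing): "mask" (384x512 bool, what is visible of it) and "rect" ([left, top, width, height] in pixels, round what is visible of it).
The state is a dict: "clock": time; "joints": joint angles; "dq": joint speeds; "joint_efforts": joint torques, N m; "position": TCP position; "ee_rot": TCP orientation; "force": force on the tool from outside, world axes, zero at the start; "ft_torque": the same for the moment, N m; "width": opening from 0.0 (shut) to 1.0 (fully open).
Only numpy, scipy, OpenCV 4.12 (cv2) and the standard library are available. Lean on these libraries where they do the work, as an engineer would, in place of code of your own. Each camera call takes 0.05 s, during which the arm holds its last target. There are 200 camera calls.

## Working session

There is one attempt and no reset: what is moved stays moved. The work goes in short steps, Python scripts to look and compute and a tool call to move; the robot and the scene stay as the last step left them, time stands still between calls to the robot, and variables do not carry over. Pictures are saved under pics/ and viewed, about 8 in all and at most 12, crops included, and the job is handed in when it is done.

Besides the shell and the picture viewer there is one more tool, called in YAML: its name, and indented under it one key for each argument. move_arm: Moves the arm, as the interface text tells. Its arguments: {"type":"object","properties":{"series":{"type":"array"},"grip":{"type":"number"},"force":{"type":"number"}},"required":["series"]}

```bash
ls; mkdir -p pics; python3 - <<'E'
from cell import monitor, imaging, workorder, outline_of
import cv2,numpy as np
s=monitor.observe();print(s)
for n in ("scene","side"):
    d=imaging.get_image(n);cv2.imwrite(f"pics/{n}0.png",d["color"][...,::-1])
    print(n,d["fx"],d["cx"],d["cy"],d["rvec"],d["tvec"])
    np.savez(f"{n}0.npz",**d)
    for t in ("duct","cradle","connector","cleaver","alcohol"):
        print(t,[(round(o["p"],2),o["rect"]) for o in outline_of(n,t)])
a=cv2.imread("pics/scene0.png");b=cv2.imread("pics/side0.png")
cv2.imwrite("pics/both0.png",cv2.resize(np.vstack([a,b]),(800,1200))[:, :])
E
```

```text
pics
{'clock': 0.0, 'joints': array([ 1.23241428,  0.43519003,  0.02498607,  1.57412466, -0.01162019,
        1.13400957, -0.07509739]), 'dq': array([-0.00116252,  0.00039255, -0.00108632, -0.00118206, -0.00109879,
        0.00109926,  0.00050504]), 'joint_efforts': array([-3.99312885e-04, -6.67854238e+01,  9.84755158e-01, -3.14463723e+01,
       -6.05364516e-02,  4.28590004e-02,  1.68496745e-04]), 'position': array([ 0.14582937, -0.60723395,  0.24495492]), 'ee_rot': array([-3.11825887e+00, -3.69188334e-01,  4.95134055e-04]), 'force': array([-0.03493265,  0.19505183, -0.34394983]), 'ft_torque': array([0.02600347, 0.00981846, 0.01684814]), 'width': 1.0023977868261507}
scene 404.4091659118588 251.84511843604417 191.68728554693737 [ 0.83232506  2.36351851 -1.25685681] [ 0.42279643 -0.16123029  1.36800198]
duct [(0.92, [294.7, 226.1, 67.1, 33.1]), (0.86, [305.9, 168.2, 52.6, 33.5]), (0.8, [129.8, 232.2, 66.6, 23.9]), (0.7, [251.3, 180.7, 50.8, 43.7]), (0.7, [369.6, 218.3, 66.1, 35.8])]
cradle [(0.68, [192.8, 151.1, 80.7, 66.9])]
connector [(0.61, [214.2, 244.9, 23.6, 9.3])]
cleaver [(0.82, [172.8, 162.5, 22.7, 21.0]), (0.26, [192.9, 154.7, 80.3, 61.9])]
alcohol [(0.64, [204.7, 136.8, 14.8, 31.5])]
side 431.086967406032 255.0115018711383 189.1363797665908 [ 0.12663275 -2.82534843  1.31893662] [0.57701415 0.06970918 1.06910986]
duct [(0.98, [246.9, 205.6, 61.0, 19.3]), (0.96, [128.7, 175.9, 53.9, 39.0]), (0.87, [331.5, 203.8, 50.1, 53.9]), (0.82, [232.1, 253.7, 72.7, 45.3]), (0.75, [220.5, 155.4, 77.4, 53.8]), (0.66, [305.5, 300.5, 78.0, 49.0]), (0.5, [270.9, 123.7, 19.0, 32.5]), (0.42, [228.1, 140.0, 27.1, 16.3])]
cradle [(0.67, [226.6, 153.2, 72.0, 56.6])]
connector []
cleaver []
alcohol [(0.62, [272.9, 123.2, 21.4, 33.4])]
```

View pics/scene0.png

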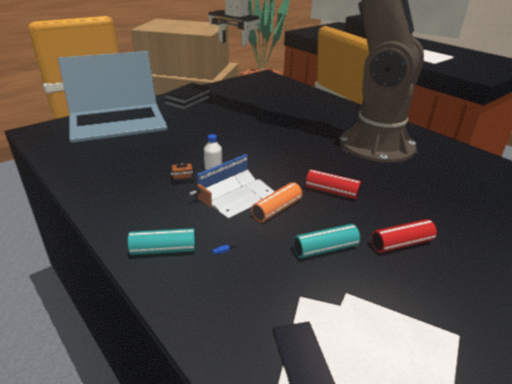

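View pics/side0.png

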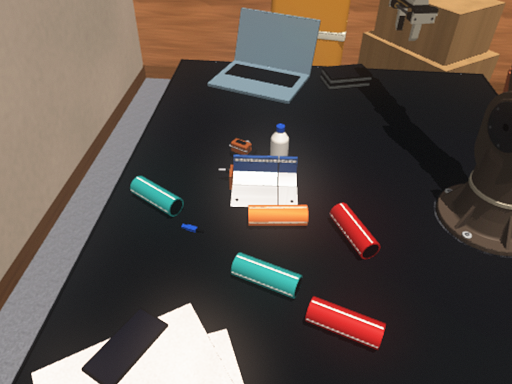

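The candidates of duct shape are orange at scene (277,202) / side (278,215), red at scene (333,184) and (404,235), and teal at scene (162,241) and (327,241). Only the orange one with white stripes fits, so I'll enlarge it to confirm.

```bash
python3 - <<'E'
import cv2,numpy as np
a=cv2.imread("pics/scene0.png")[145:230,165:315];b=cv2.imread("pics/side0.png")[135:235,215:325]
A=cv2.resize(a,(750,425),interpolation=cv2.INTER_CUBIC)
B=cv2.resize(b,(660,600),interpolation=cv2.INTER_CUBIC)
cv2.imwrite("pics/ca.png",A);cv2.imwrite("pics/cb.png",B)
E
```

```text
(no output)
```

View pics/ca.png

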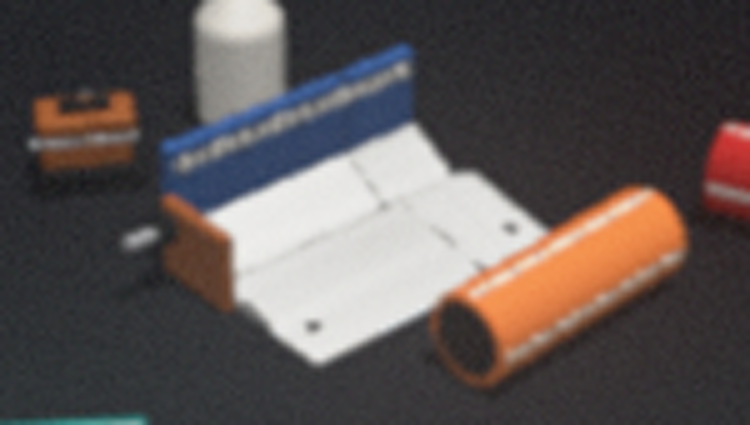

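View pics/cb.png

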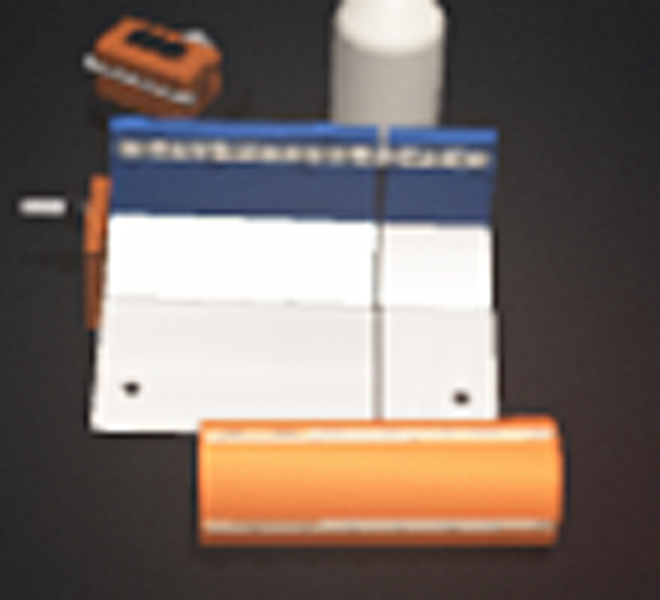

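The crops confirm the orange duct, with white stripes and a black plug. The stop is on the left (+x of the block), the ramp foot corner is at crop (318,365), and the bar lies at the ramp foot. Next I'll fit the poses.

```bash
cat > h.py <<'E'
import cv2,numpy as np
from scipy.optimize import least_squares
def proj(d,P):
    K=np.array([[d["fx"],0,d["cx"]],[0,d["fy"],d["cy"]],[0,0,1.]])
    return cv2.projectPoints(np.float64(P).reshape(-1,3),np.float64(d["rvec"]),np.float64(d["tvec"]),K,None)[0][:,0]
def place(p,P):
    x,y,t=p[:3];c,s=np.cos(t),np.sin(t);P=np.float64(P)
    return P@np.array([[c,-s,0],[s,c,0],[0,0,1]]).T+[x,y,0]
def cyl(p,z=.025):
    a=np.linspace(0,2*np.pi,40)
    return place(p,np.vstack([np.c_[0*a+e,.025*np.cos(a),z+.025*np.sin(a)] for e in(-.07,.07)]))
def mom_poly(h):
    m=cv2.moments(np.float32(h).reshape(-1,1,2));return mom(m)
def mom(m):
    a=m["m00"];l=[m["mu20"]/a,m["mu02"]/a,m["mu11"]/a]
    return np.array([m["m10"]/a,m["m01"]/a,.1*(l[0]-l[1]),.2*l[2]])/1.
def omask(img):
    hsv=cv2.cvtColor(img,cv2.COLOR_RGB2HSV)
    return hsv
def fitduct(views,p0,z=.025):
    M=[(d,mom(cv2.moments(m.astype(np.uint8),True))) for d,m in views]
    f=lambda p:np.hstack([mom_poly(cv2.convexHull(np.float32(proj(d,cyl(p,z)))))-m for d,m in M])
    r=least_squares(f,p0,x_scale=[.01,.01,.05],diff_step=1e-4);return r.x,r.fun
E
cat > m1.py <<'E'
from h import *
from cell import imaging,outline_of
S={n:dict(np.load(f"{n}0.npz")) for n in("scene","side")}
obs=[("scene",(318,365),(.085,.085,0)),("scene",(412,122),(-.085,-.033,.022)),("scene",(412,62),(-.085,-.033,.07)),
("side",(108,213),(.085,-.033,.022)),("side",(491,225),(-.085,-.033,.022)),("side",(110,132),(.085,-.033,.07)),("side",(496,143),(-.085,-.033,.07)),("side",(92,430),(.085,.085,0)),("scene",(232,238),(.085,.02,.045))]
def px(n,u):
    s,o=(5,(165,145)) if n=="scene" else (6,(215,135))
    return (np.array(u)+.5)/s-.5+o
f=lambda p:np.hstack([proj(S[n],place(p,[P]))[0]-px(n,u) for n,u,P in obs])
best=min((least_squares(f,[.45,-.2,t],loss="soft_l1") for t in(0,1.5,3,-1.5)),key=lambda r:r.cost)
c=best.x;print("cradle",c,np.round(best.fun.reshape(-1,2),1).tolist())
V=[]
for n,ctr in(("scene",(277,202)),("side",(278,215))):
    imaging.get_image(n)
    o=[o for o in outline_of(n,"duct") if o["mask"][ctr[1],ctr[0]]][0]
    V.append((S[n],o["mask"]));print(o["mask"].sum())
d,r=fitduct(V,[*place(c,[[0,.11,0]])[0][:2],c[2]]);print("duct",d,np.round(r,1))
R=lambda t:np.array([[np.cos(t),-np.sin(t)],[np.sin(t),np.cos(t)]])
print("duct in cradle",R(c[2]).T@(d[:2]-c[:2]),d[2]-c[2])
for n in S:
    im=np.ascontiguousarray(S[n]["color"][...,::-1])
    cv2.polylines(im,[np.int32(cv2.convexHull(np.float32(proj(S[n],cyl(d))))*8)],True,(0,255,0),1,0,3)
np.save("c.npy",c);np.save("d.npy",d)
from cell import monitor
s=monitor.observe();Rt=cv2.Rodrigues(s["ee_rot"])[0];print(Rt.round(3))
E
python3 m1.py
```

```text
cradle [ 0.5611862  -0.06793469  0.05505277] [[0.1, 0.1], [0.4, 0.4], [0.6, -2.4], [0.1, 0.3], [-0.7, 0.1], [-0.6, -0.7], [-0.2, -0.7], [-0.2, -0.4], [0.7, -0.5]]
1007
1179
duct [0.52121073 0.0669546  0.09676725] [ 0.8 -0.3  0.7 -1.2 -0.5 -0.7  0.2 -0.5]
duct in cradle [-0.03249262  0.13688457] 0.04171448220509459
[[ 0.972  0.234  0.   ]
 [ 0.234 -0.972 -0.   ]
 [ 0.     0.    -1.   ]]
```

move_arm:
  series:
    - [1, 2, 0, 0, 0, 2]
    - [2, 4, 0, 0, 0, 4.4]
    - [2, 4, 0, 0, 0, 4.4]
    - [2, 4, 0, 0, 0, 4.4]
    - [2, 4, 0, 0, 0, 4.4]
    - [2, 4, 0, 0, 0, 4.4]
    - [2, 4, 0, 0, 0, 4.4]
    - [2, 4, 0, 0, 0, 4.4]
  grip: 1

```text
clock: 1.6
position: [0.2965, -0.3061, 0.246]
ee_rot: [2.886, 1.239, 0.0]
force: [0.4, -0.2, 0.7]
width: 0.998
```

move_arm:
  series:
    - [2, 4, 0, 0, 0, 4.4]
    - [2, 4, 0, 0, 0, 4.4]
    - [2, 4, 0, 0, 0, 4.4]
    - [2, 4, 0, 0, 0, 4.4]
    - [2, 4, 0, 0, 0, 4.4]
    - [2, 4, 0, 0, 0, 4.4]
    - [2, 4, 0, 0, 0, 4.4]
    - [2, 4, 0, 0, 0, 4.4]

```text
clock: 2.4
position: [0.4566, 0.0139, 0.2461]
ee_rot: [2.377, 2.053, 0.001]
force: [1.6, -0.9, 0.1]
width: 0.996
```

```bash
cat > st.py <<'E'
from h import *
from cell import monitor
def st():
    s=monitor.observe();c=np.load("c.npy");R=cv2.Rodrigues(s["ee_rot"])[0]
    t=c[2];q=np.array([[np.cos(t),np.sin(t)],[-np.sin(t),np.cos(t)]])@(s["position"][:2]-c[:2])
    print("t",round(s["clock"],2),"pos",s["position"].round(4),"cradle mm",(1000*q).round(1),"ydir rel V deg",round(np.degrees(np.arctan2(R[1,1],R[0,1])-t),2),"zax",R[:,2].round(3),"F",s["force"].round(1),"w",round(s["width"],2));return s
if __name__=="__main__": print(st()["joints"].round(2))
E
python3 st.py; python3 - <<'E'
from h import *
S=[dict(np.load(f"{n}0.npz")) for n in("scene","side")];c=np.load("c.npy")
def tri(u,z,g):
    f=lambda p:np.hstack([proj(d,[[*p,z]])[0]-v for d,v in zip(S,u)])
    r=least_squares(f,g);return r.x,r.fun
R=np.array([[np.cos(c[2]),np.sin(c[2])],[-np.sin(c[2]),np.cos(c[2])]])
for nm,u,z in(("bottle top",[(212,138),(281,126)],.103),("conn",[(225,249),(191,229)],.005),("cleaver",[(182,165),(241,142)],.049)):
    x,r=tri(u,z,[.6,-.1]);print(nm,x,R@(x-c[:2]),r.round(1))
E
```

```text
t 2.4 pos [0.4566 0.0139 0.2461] cradle mm [-99.9  87.4] ydir rel V deg -11.5 zax [ 0.001 -0.    -1.   ] F [ 1.6 -0.9  0.1] w 1.0
[ 0.38  0.22 -0.62  1.92  0.15  1.04 -0.45]
bottle top [ 0.52821686 -0.20324378] [-0.04036476 -0.13328997] [ 0.7 -1.5 -0.9  0.2]
conn [0.72065696 0.11581974] [0.16934024 0.17470116] [ 0.   0.3  0.1 -0.2]
cleaver [ 0.63661807 -0.19743625] [ 0.06819178 -0.13345601] [ 0.4  0.2 -0.2 -0.5]
```

move_arm:
  series:
    - [2, 3.6, 0, 0, 0, 4.5]
    - [2, 3.5, 0, 0, 0, 4]
    - [2, 3.3, -1, 0, 0, 3]
    - [0, 0, -3, 0, 0, 0]
    - [0, 0, -4, 0, 0, 0]
    - [0, 0, -4, 0, 0, 0]
    - [0, 0, -3, 0, 0, 0]
    - [0, 0, 0, 0, 0, 0]

```text
clock: 3.2
position: [0.5136, 0.1152, 0.0924]
ee_rot: [-2.16, -2.277, 0.009]
force: [0.3, -1.0, 0.2]
width: 1.0
```

```bash
cat > look.py <<'E'
import sys
from st import *
from cell import imaging,outline_of
def segm(d):
    h=cv2.cvtColor(d["color"],cv2.COLOR_RGB2HSV);return h
def look(tag,guess,z=.025,views=("scene","side")):
    """fit duct from network masks, draw, return pose in world"""
    V=[];D={}
    for n in views:
        d=imaging.get_image(n);D[n]=d
        g=proj(d,place(guess,[[0,0,z]]))[0]
        os=[o for o in outline_of(n,"duct") if np.hypot(*(np.array(o["rect"][:2])+np.array(o["rect"][2:])/2-g))<25]
        print(n,[(round(o["p"],2),int(o["mask"].sum())) for o in os])
        if os: V.append((d,os[0]["mask"]))
    p,r=fitduct(V,guess,z);c=np.load("c.npy");t=c[2]
    q=np.array([[np.cos(t),np.sin(t)],[-np.sin(t),np.cos(t)]])@(p[:2]-c[:2])
    print("duct",p.round(4),"in cradle mm",(1000*q).round(1),"yaw",round(p[2]-t,3),"res",r.round(1))
    ims=[]
    for n in views:
        g=proj(D[n],place(c,[[-.02,.04,.03]]))[0].astype(int);u,v=g
        ims.append(cv2.resize(np.ascontiguousarray(D[n]["color"][v-70:v+70,u-90:u+90,::-1]),(400,311),interpolation=cv2.INTER_CUBIC))
    cv2.imwrite(f"pics/{tag}.png",np.hstack(ims));return p
if __name__=="__main__":
    st();c=np.load("c.npy");x,y,z,t=map(float,sys.argv[2:6])
    look(sys.argv[1],[*place(c,[[x/1000,y/1000,0]])[0][:2],c[2]+t],z/1000)
E
python3 look.py l1 -32 137 25 0.04
```

```text
t 3.2 pos [0.5136 0.1152 0.0924] cradle mm [-37.4 185.5] ydir rel V deg -0.14 zax [-0.006 -0.002 -1.   ] F [ 0.3 -1.   0.2] w 1.0
scene [(0.65, 947)]
side [(0.7, 1090)]
duct [0.522  0.069  0.0875] in cradle mm [-31.6 138.8] yaw 0.032 res [ 0.7 -0.3 -0.9  1.7 -0.7 -1.1  4.9  0.2]
```

View pics/l1.png

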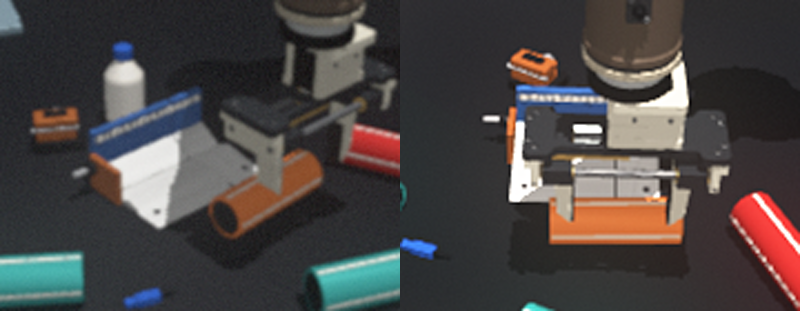

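```bash
python3 - <<'E'
from st import *
from cell import imaging
s=st();R=cv2.Rodrigues(s["ee_rot"])[0];c=np.load("c.npy")
tips=np.array([s["position"]+R@[0,y,.019] for y in(-.055,.055)])
for n in("scene","side"):
    d=dict(np.load(f"{n}0.npz"));g=proj(d,place(c,[[-.02,.04,.03]]))[0].astype(int)
    print(n,(proj(d,tips)-(g-[90,70]))*[400/180,311/140]+[400*(n=="side"),0])
S=[dict(np.load(f"{n}0.npz")) for n in("scene","side")]
for u in([(333,184),(354,231)],[(327,241),(266,275)]):
    r=least_squares(lambda p:np.hstack([proj(d,[[*p,.025]])[0]-v for d,v in zip(S,u)]),[.5,.1]);q=r.x-c[:2];t=c[2]
    print("other",r.x,"cradle",np.cos(t)*q[0]+np.sin(t)*q[1],-np.sin(t)*q[0]+np.cos(t)*q[1],r.fun.round(1))
E
```

```text
t 3.4 pos [0.5172 0.1168 0.0976] cradle mm [-33.8 186.9] ydir rel V deg -0.15 zax [ 0.003  0.001 -1.   ] F [ 0.3  0.4 -0.3] w 1.0
scene [[336.10148969 151.95421767]
 [266.94113992 188.32970225]]
side [[672.81157457 215.15774324]
 [562.6846152  211.43877371]]
other [0.34326151 0.1034006 ] cradle -0.20816680570997523 0.18306700810300128 [ 0.9  0.  -0.4 -0.8]
other [0.53663156 0.25179892] cradle -0.00692410030476882 0.32060032413534645 [ 0.4 -0.4 -0.4 -0.1]
```

move_arm:
  series:
    - [0, 0, -2, 0, 0, 0]
    - [0, 0, -2.5, 0, 0, 0]
    - [0, 0, -1.5, 0, 0, 0]
    - [0.02, -0.4, 0, 0, 0, 0]
    - [0.02, -0.4, 0, 0, 0, 0]
    - [0.02, -0.4, 0, 0, 0, 0]
    - [0.02, -0.4, 0, 0, 0, 0]
    - [0.02, -0.4, 0, 0, 0, 0]

```text
clock: 4.2
position: [0.5174, 0.0958, 0.0364]
ee_rot: [2.162, 2.278, 0.001]
force: [-0.0, 0.3, 0.4]
width: 0.999
```

move_arm:
  series:
    - [0.02, -0.4, 0, 0, 0, 0]
    - [0.02, -0.4, 0, 0, 0, 0]
    - [0.02, -0.4, 0, 0, 0, 0]
    - [0.02, -0.4, 0, 0, 0, 0]
    - [0.02, -0.4, 0, 0, 0, 0]
    - [0.02, -0.4, 0, 0, 0, 0]
    - [0.02, -0.4, 0, 0, 0, 0]
    - [0.02, -0.4, 0, 0, 0, 0]

```text
clock: 5.0
position: [0.5186, 0.064, 0.0358]
ee_rot: [2.162, 2.279, 0.0]
force: [-0.1, 0.7, -0.3]
width: 1.003
```

```bash
python3 look.py l2 -32 105 25 0.0
```

```text
t 5.0 pos [0.5186 0.064  0.0358] cradle mm [-35.2 134.1] ydir rel V deg -0.15 zax [ 0.  0. -1.] F [-0.1  0.7 -0.3] w 1.0
scene [(0.9, 376)]
side [(0.85, 510)]
duct [0.5292 0.0231 0.0602] in cradle mm [-26.9  92.7] yaw 0.005 res [ 3.5 -4.7 -5.3  0.3 -4.2 -2.5 13.2  4.7]
```

View pics/l2.png

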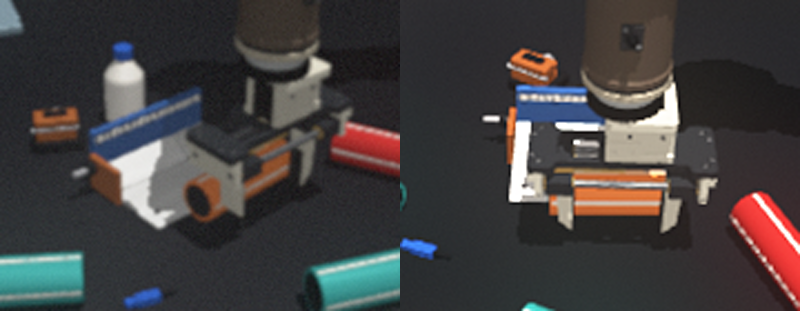

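move_arm:
  series:
    - [0.02, -0.4, 0, 0, 0, 0]
    - [0.02, -0.4, 0, 0, 0, 0]
    - [0.02, -0.4, 0, 0, 0, 0]
    - [0.02, -0.4, 0.05, 0, 0, 0]
    - [0.02, -0.4, 0.05, 0, 0, 0]
    - [0.02, -0.4, 0.05, 0, 0, 0]
    - [0.02, -0.4, 0.05, 0, 0, 0]
    - [0.02, -0.4, 0.05, 0, 0, 0]

```text
clock: 6.0
position: [0.5202, 0.0319, 0.0383]
ee_rot: [2.162, 2.279, 0.0]
force: [0.2, 0.9, 0.7]
width: 1.002
```

move_arm:
  series:
    - [0.02, -0.4, 0.05, 0, 0, 0]
    - [0.02, -0.4, 0.05, 0, 0, 0]
    - [0.02, -0.4, 0.05, 0, 0, 0]
    - [0.02, -0.4, 0.05, 0, 0, 0]
    - [0.02, -0.4, 0, 0, 0, 0]
    - [0.02, -0.4, 0, 0, 0, 0]
    - [0.02, -0.4, 0, 0, 0, 0]
    - [0.02, -0.3, 0, 0, 0, 0]

```text
clock: 6.8
position: [0.5217, 0.0008, 0.0402]
ee_rot: [2.163, 2.279, -0.0]
force: [-0.7, 1.8, 1.4]
width: 1.0
```

move_arm:
  series:
    - [0.02, -0.3, 0, 0, 0, 0]
    - [0.02, -0.3, 0, 0, 0, 0]
    - [0.02, -0.3, 0, 0, 0, 0]
    - [0.02, -0.3, 0, 0, 0, 0]
    - [0.02, -0.3, 0, 0, 0, 0]
    - [0.02, -0.3, 0, 0, 0, 0]
    - [0.02, -0.3, 0, 0, 0, 0]

```text
clock: 7.5
position: [0.5231, -0.0203, 0.0402]
ee_rot: [2.163, 2.279, -0.001]
force: [0.3, -0.6, 0.1]
width: 0.999
```

```bash
python3 look.py l3 -32 0 32 0.0
```

```text
t 7.5 pos [ 0.5231 -0.0203  0.0402] cradle mm [-35.4  49.7] ydir rel V deg -0.17 zax [-0. -0. -1.] F [ 0.3 -0.6  0.1] w 1.0
scene [(0.74, 535)]
side [(0.8, 595)]
duct [ 0.5295 -0.0655  0.0172] in cradle mm [-31.5   4.2] yaw -0.038 res [ 1.  -1.8 -3.9  3.6 -1.7 -0.9 11.   2.9]
```

View pics/l3.png

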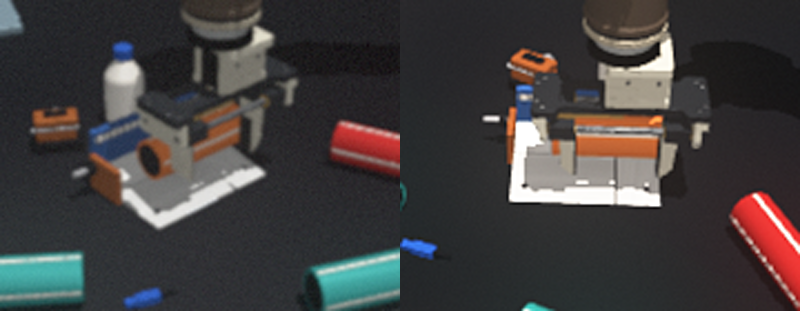

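move_arm:
  series:
    - [0, 1, 0.2, 0, 0, 0]
    - [0, 1.5, 1, 0, 0, 0]
    - [0, 0, 3, 0, 0, 0]
    - [0, 0, 4, 0, 0, 0]
    - [-2, -1.5, 3, 0, 0, 0]
    - [-3, -2, 0, 0, 0, 0]
    - [-3, -2, 0, 0, 0, 0]
    - [-3, -2.1, 0, 0, 0, 0]

```text
clock: 8.5
position: [0.4125, -0.0696, 0.1532]
ee_rot: [2.159, 2.281, 0.001]
force: [0.2, -0.6, 0.5]
width: 0.998
```

move_arm:
  series:
    - [0, 0, 0, 0, 0, 0]
    - [0, 0, 0, 0, 0, 0]
    - [0, 0, 0, 0, 0, 0]
    - [0, 0, 0, 0, 0, 0]
    - [0, 0, 0, 0, 0, 0]
  grip: 0
  force: 5

```text
clock: 9.0
position: [0.4139, -0.0698, 0.1523]
ee_rot: [-2.161, -2.281, -0.001]
force: [0.1, -0.4, 0.4]
width: 0.616
```

```bash
python3 look.py l4 -32 0 32 0.0
```

```text
t 9.0 pos [ 0.4139 -0.0698  0.1523] cradle mm [-147.2    6.2] ydir rel V deg -0.06 zax [ 0.     0.001 -1.   ] F [ 0.1 -0.4  0.4] w 0.62
scene [(0.93, 903)]
side [(0.64, 1054)]
duct [ 0.5304 -0.0695  0.0507] in cradle mm [-30.9   0.2] yaw -0.004 res [ 0.5  0.2  0.2 -0.4 -0.2 -0.6 -0.5 -0.1]
```

View pics/l4.png

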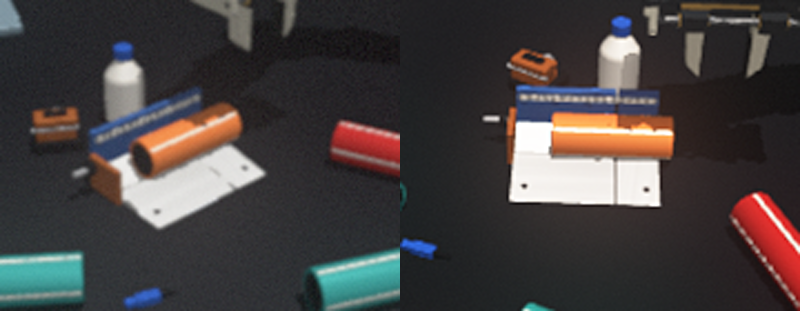

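move_arm:
  series:
    - [0, -0.6, 0, 0, 0, 0]
    - [0, 0, 0, 0, 0, 0]
    - [0, 0, 0, 0, 0, 0]
    - [0, 0, 0, 0, 0, 0]
    - [0, 0, -3, 0, 0, 0]
    - [0, 0, -4, 0, 0, 0]
    - [0, 0, -3, 0, 0, 0]
    - [0, 0, -1.5, 0, 0, 0]

```text
clock: 10.0
position: [0.412, -0.0765, 0.0351]
ee_rot: [-2.16, -2.277, 0.002]
force: [-0.5, 0.1, 0.0]
width: 0.006
```

move_arm:
  series:
    - [0, 0, 0, 0, 0, 0]
    - [0, 0, 0, 0, 0, 0]

```text
clock: 10.2
position: [0.4133, -0.0765, 0.0375]
ee_rot: [-2.162, -2.279, -0.0]
force: [-0.3, -0.5, 0.0]
width: 0.006
```

```bash
python3 st.py
```

```text
t 10.2 pos [ 0.4133 -0.0765  0.0375] cradle mm [-148.1   -0.4] ydir rel V deg -0.12 zax [-0.  0. -1.] F [-0.3 -0.5  0. ] w 0.01
[ 0.48  0.5  -0.54  2.23  0.5   0.53 -0.4 ]
```

move_arm:
  series:
    - [0.5, 0.03, 0, 0, 0, 0]
    - [0.5, 0.03, 0, 0, 0, 0]
    - [0.5, 0.03, 0, 0, 0, 0]
    - [0.4, 0.02, 0, 0, 0, 0]
    - [0.4, 0.02, 0, 0, 0, 0]
    - [0.4, 0.02, 0, 0, 0, 0]
    - [0.4, 0.02, 0, 0, 0, 0]
    - [0.4, 0.02, 0, 0, 0, 0]

```text
clock: 11.0
position: [0.4481, -0.0748, 0.0371]
ee_rot: [-2.162, -2.278, 0.001]
force: [-0.9, -0.7, 0.7]
width: 0.006
```

move_arm:
  series:
    - [0.4, 0.02, 0, 0, 0, 0]
    - [0.4, 0.02, 0, 0, 0, 0]
    - [0.4, 0.02, 0, 0, 0, 0]
    - [0.4, 0.02, 0, 0, 0, 0]
    - [0.4, 0.02, 0, 0, 0, 0]
    - [0.4, 0.02, 0, 0, 0, 0]

```text
clock: 11.6
position: [0.4726, -0.0736, 0.0372]
ee_rot: [2.162, 2.279, 0.0]
force: [-1.8, -1.2, -0.6]
width: 0.007
```

```bash
python3 look.py l5 0 0 32 0.0
```

```text
t 11.6 pos [ 0.4726 -0.0736  0.0372] cradle mm [-88.8  -0.8] ydir rel V deg -0.15 zax [ 0.  0. -1.] F [-1.8 -1.2 -0.6] w 0.01
scene [(0.67, 913)]
side [(0.87, 978)]
duct [ 0.5611 -0.0682  0.0567] in cradle mm [-0.1 -0.3] yaw 0.002 res [ 0.2  0.4  0.4 -1.4  0.1 -0.7  0.8  0.3]
```

move_arm:
  series:
    - [0.2, 0.01, 0, 0, 0, 0]
    - [0.2, 0.01, 0, 0, 0, 0]
    - [0.2, 0.01, 0, 0, 0, 0]
    - [0.2, 0.01, 0, 0, 0, 0]
    - [0.2, 0.01, 0, 0, 0, 0]
    - [0.1, 0.01, 0, 0, 0, 0]
    - [0.1, 0.01, 0, 0, 0, 0]

```text
clock: 12.5
position: [0.4842, -0.073, 0.0372]
ee_rot: [-2.162, -2.279, 0.0]
force: [-0.9, 0.6, -0.3]
width: 0.005
```

move_arm:
  series:
    - [0.1, 0.01, 0, 0, 0, 0]
    - [0.1, 0, 0, 0, 0, 0]

```text
clock: 12.7
position: [0.4862, -0.0728, 0.0372]
ee_rot: [-2.162, -2.279, 0.0]
force: [-0.4, 0.5, 1.0]
width: 0.009
```

move_arm:
  series:
    - [0.1, 0.01, 0, 0, 0, 0]
    - [0, 0, 0, 0, 0, 0]

```text
clock: 12.9
position: [0.4866, -0.0728, 0.0371]
ee_rot: [-2.162, -2.278, 0.001]
force: [-3.2, -0.0, 1.7]
width: 0.005
```

move_arm:
  series:
    - [0.1, 0, 0, 0, 0, 0]
    - [0, 0, 0, 0, 0, 0]

```text
clock: 13.1
position: [0.4867, -0.0728, 0.037]
ee_rot: [-2.161, -2.278, 0.003]
force: [-7.1, 0.7, 4.0]
width: 0.004
```

```bash
python3 look.py l6 15 0 32 0.0
```

```text
t 13.1 pos [ 0.4867 -0.0728  0.037 ] cradle mm [-74.7  -0.8] ydir rel V deg -0.15 zax [-0.003 -0.    -1.   ] F [-7.1  0.7  4. ] w 0.0
scene [(0.65, 835)]
side [(0.91, 1001)]
duct [ 0.5702 -0.0673  0.0611] in cradle mm [9.  0.1] yaw 0.006 res [-0.5  1.1  2.2 -4.6  1.1 -0.8  1.  -0. ]
```

The force rose from about 1 to 7 N with no further movement, at the expected position, so the bar is against the stop. I'll back straight off along the V and then go up.

move_arm:
  series:
    - [-0.3, -0.02, 0, 0, 0, 0]
    - [-1, -0.06, 0, 0, 0, 0]
    - [-2.5, -0.14, 0, 0, 0, 0]
    - [-1.5, -0.08, 1, 0, 0, 0]
    - [0, 0, 4, 0, 0, 0]
    - [0, 0, 5, 0, 0, 0]
    - [0, 0, 4, 0, 0, 0]
    - [0, 0, 0, 0, 0, 0]

```text
clock: 14.1
position: [0.438, -0.0756, 0.182]
ee_rot: [2.157, 2.273, 0.007]
force: [-0.3, 0.3, -0.4]
width: 0.004
```

```bash
python3 look.py l7 15 0 32 0.0
```

```text
t 14.1 pos [ 0.438  -0.0756  0.182 ] cradle mm [-123.4   -0.9] ydir rel V deg -0.16 zax [ 0.009 -0.002 -1.   ] F [-0.3  0.3 -0.4] w 0.0
scene [(0.76, 899), (0.31, 2011)]
side [(0.74, 1054)]
duct [ 0.5726 -0.0668  0.0673] in cradle mm [11.4  0.5] yaw 0.012 res [-0.4  1.   1.7 -4.2  1.  -0.6 -0.2  0.1]
```

View pics/l7.png

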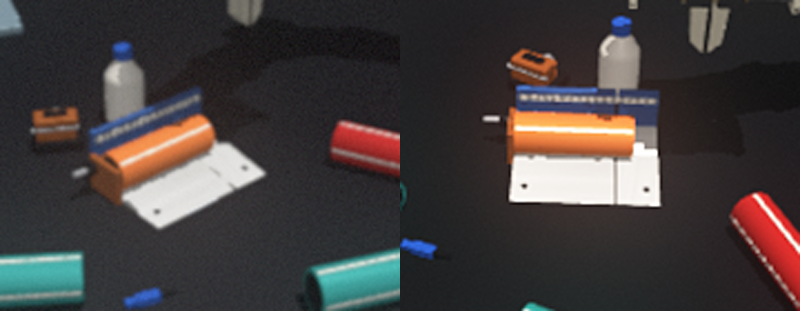

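```bash
python3 - <<'E'
from look import *
c=np.load("c.npy");d=imaging.get_image("side")
h=cv2.cvtColor(d["color"],cv2.COLOR_RGB2HSV)
for z,y in((.032,.025),(.045,.0215)):
    a=proj(d,place(c,[[-.055,y,z],[-.065,y,z],[.085,y,z]]));r=int(round(a[0,1]))
    u=int(a[0,0]);print(a.round(1).tolist(),r,d["color"][r,u-5:u+7].tolist())
E
```

```text
[[285.4, 182.6], [289.2, 182.7], [231.1, 181.0]] 183 [[197, 102, 58], [196, 102, 57], [197, 101, 57], [199, 102, 58], [197, 99, 52], [201, 118, 70], [249, 245, 241], [255, 255, 255], [255, 254, 254], [255, 254, 254], [255, 255, 255], [254, 253, 250]]
[[285.6, 177.8], [289.5, 177.9], [231.1, 176.2]] 178 [[249, 155, 80], [250, 155, 80], [250, 156, 81], [250, 159, 82], [251, 157, 80], [253, 163, 78], [253, 221, 196], [251, 252, 252], [224, 216, 210], [147, 137, 132], [148, 138, 133], [148, 139, 133]]
```

```bash
python3 -c "
from cell import workorder;print(workorder.sign_off())"
```

```text
the job is handed in; nothing more can be done
None
```

I rolled the orange duct up the ramp with open fingertips and over the lip into the V. Then I pushed it along the V with closed fingertips until it met the bronze stop, backed off and handed the job in at about 14 s. It was never gripped or lifted.

**Last checks:**
- **Against the stop:** the push force rose from about 1 N to 7 N with no more movement. The fingertips had stopped where a butted bar's end should be.
- **Free end:** in the side picture, after I backed off, it was within about half a pixel (roughly 1 mm) of the butted position.
- **Seated in the V:** the pose fit after I backed off put the bar's axis within 1 mm of the V line and its skew at about 0.01 rad.
- **Bystanders:** the cleaver, bottle and connector looked unmoved in the last view. I did not measure them again.

**One disagreement:** that fit put the middle of the bar at 11 mm along the V instead of 15 mm. I set this aside because the stop hides part of the bar and is a similar colour; the force and free-end checks agree with each other.

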